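# Slide the ring tray up into the viewing case

### The job

Lift the ring tray off the counter by its grip, keeping it upright, and set it down flat on the open lower end of the sloping deck of the glass-hooded viewing case, lined up with the guide rails. Then push it up the slope, between the rails and under the hood, until it presses lightly on the rubber-faced stop inside; press gently, do not ram the stop, and leave the tray resting square against it.

Things in the scene. Friction and masses are not known exactly. Their poses are not given: they have to be found in the camera images.
- tray_mid (a point): The loose ring tray: dark wood, 120 x 66 mm, 18 mm high, grey lining, 0.2 to 0.42 kg. Point at its middle, 9 mm above its underside; x along the 120 mm length, y across, z up. It is the same either way round. The rings standing in it, up to 27 mm above the underside, are only for show (no contact).
- tray_grip (a point): The wooden grip bar standing on the tray's middle, 56 mm long (tray's x), 14 mm wide (tray's y), from the tray's lining up to 48 mm above the tray's underside. This point is on its middle, 40 mm above the underside (8 mm below the bar's top).
- case: The fixed viewing case: a light wood deck 300 mm long, 130 mm wide, rising at 10 degrees along the case's own +x (x level up-slope, y left, z up). Origin on the counter under the middle of the deck's lower edge, where the deck's top is 12 mm high. Distances below are along the slope from that edge. 0 to 131 mm is open deck. The tray stays where it is left on it; pushing it up takes about 1 to 4 N.
- rail_mouth (a point): On the deck's top, mid-width, 131 mm up the slope, where the flared ends of the two wooden guide rails begin: about 95 mm apart here, narrowing to 72 mm at 170 mm, then straight to 300 mm. Rails 14 mm high. The tray, 66 mm wide, has 3 mm each side between them.
- hood_edge (a point): On the deck's top, mid-width, 185 mm up: from here to 300 mm a glass hood stands on the rails, underside 56 mm and top 60 mm above the deck. The tray with its grip passes under it, a gripper does not. Inside is a steel stop bar, 20 mm high, rubber-faced, its face 230 to 280 mm up the slope: clamped anew each time and not measured. The face gives 1 mm per 4 N, 6 mm at most, and springs back slowly.

How it is judged:
On the way, in this order (a step that is already met when the one before it is completed fails the run):
1. the tray lies flat on the open lower part of the deck, lined up with the rails and let go (x of tray_mid in the frame of case between 0.03 and 0.135 m and angle between the z axis of tray_mid and the z axis of case, either way round between 0.12 and 0.23 rad and angle between the x axis of tray_mid and the y axis of case, either way round above 1.27 rad and contact force between tray and case above 0.5 N and contact force between tray and the fingers below 0.2 N), for 0.2 s.
2. the tray, pushed up between the rails, presses on the stop's rubber face with at least 2 N (contact force between tray and buffer_c0 above 2 N), for 0.1 s.
At the end, for the whole second after the job is handed in: the tray lies flat on the deck between the rails, within about 2.5 mm of the stop's rubber face, square to it within 4 degrees, at rest and let go (distance between tray_mid and buffer_c0 below 0.0665 m and angle between the x axis of tray_mid and the y axis of case, either way round above 1.5 rad and angle between the z axis of tray_mid and the z axis of case, either way round between 0.14 and 0.21 rad and linear speed of tray below 0.01 m/s); the robot touches nothing.
It fails at once if the stop is pressed with more than 16 N (contact force between tray and buffer_c0 above 16 N).
It fails at once if the tray is tipped by more than 40 degrees (angle between tray_mid's own z axis and vertical above 0.7 rad).
It also fails if it takes over 72 s, if anything falls off the work surface, if the arm or the gripper's body presses on something with over 40 N, if the wrist force passes 120 N, or if a joint passes its speed limit or range.

### The arm

A 6-joint arm with a two-finger parallel gripper is mounted at the origin on the work surface. World frame = base frame: x ahead of the robot, y to its left, z up, the work surface at z = 0. Lengths are in m, angles in rad, forces in N, time in s.
With the tool pointing down it reaches from about 0.35 to 0.975 m from the base axis. Payload 4.9 kg.
Tool frame: the origin (TCP) lies midway between the tips of the shut fingers; the grasp point (between the pads) lies ctrl.grip_depth behind it (ctrl.grip_depth is the distance from the TCP to the grasp point, in m); y points along the fingers, z is the direction in which the jaws open and shut, and the axes are right-handed (so a half turn about y gives the same grasp; the last joint's range is limited). The gripper opens to 85 mm and grips with 20 to 120 N. Pads are 22 mm wide; open, the fingers measure 114 mm over their backs; the gripper's body (76 mm by 85 mm) begins 54 mm behind the grasp point. The pads swing forward as they close: fully open they stand 13 mm farther back than shut.
Start: joints at [-1.45, 0.053, 1.613, -0, 1.476, -0.119], TCP at [0.148, -0.607, 0.231] pointing down, gripper open.
Joint ranges: [-3.01, 3.01], [-1.01, 2.22], [0.06, 2.58], [-1.02, 4.17], [0.09, 2.62], [-3.14, 3.14]. Speed limits (rad/s): [2.57, 2.57, 3.14, 3.14, 3.14, 3.14].

### API

Orientations are given as a rotation vector (axis times angle).
In Python, from station import ctrl gives the robot as it stands.
- The arm moves only by the tool jog_arm, never from a script. Its argument "moves" is a list of rows, each a list of 6 numbers: the shift along the tool's x, y, z in mm, then the turn, a rotation vector about the tool's x, y, z in rad. In form: [[x, y, z, wx, wy, wz], ...]. A call has 1 to 12 rows; each row shifts and turns the commanded pose from where the row before left it, along the tool's axes as they then stand; what a row does not reach is not made up. A row lasts 1/10 s, in which the tool goes at most 50 mm and 8.59 degrees, less where a joint would pass 70% of its speed; a pose out of reach is approached as far as the arm can. A call is refused whole if a number of a shift passes 50 or a number of a turn 0.15, either way. A call with a gripper value outside its range is refused whole. "grip" is the finger opening in mm, from 0 to 85.4, set as the call begins (left out, the last holds). The fingers move at their own pace and stop on an object; "grip_force" is the grip in N (left out, the last holds). Time passes only in rows, so rows that do not move let the fingers close. It gives the time, the measured TCP pose, the force and the opening at its end, in the units of the state.
- ctrl.get_obs(): the state, without advancing time (a new reading comes with each control period).
- ctrl.get_image(name): name is "side" or "top"; returns the picture (480x640x3 uint8, red, green, blue); there is no depth.
- ctrl.camera_params(name): a dict with "fx", "fy", "cx", "cy" (pixels), "pose" (4x4, takes a point from camera to world coordinates). Camera axes: x right, y up, looking along -z (the intrinsics and any distortion apply to the point x, -y, -z); pixel columns grow to the right and rows downward; lengths in m; the calibration is good to about 2 mm. A picture is of the moment at which its call begins. camera_params takes no time and is no camera call.
- ctrl.finish_job(): hands the job in, once; it reports no verdict.
The state is a dict: "t": time; "q": joint angles; "dq": joint speeds; "effort": joint torques, N m; "tool_pos": TCP position; "tool_rot": TCP orientation; "contact_force": force on the tool from outside, world axes, zero at the start; "wrist_torque": the same for the moment, N m; "opening": finger opening in m.
Only numpy, scipy, OpenCV 4.12 (cv2) and the standard library are available. Lean on these libraries where they do the work, as an engineer would, in place of code of your own. Each camera call takes 0.05 s, during which the arm holds its last target. There are 200 camera calls.

## Working session

There is one attempt and no reset: what is moved stays moved. The work goes in short steps, Python scripts to look and compute and a tool call to move; the robot and the scene stay as the last step left them, time stands still between calls to the robot, and variables do not carry over. Pictures are saved under pics/ and viewed, about 8 in all and at most 12, crops included, and the job is handed in when it is done.

Besides the shell and the picture viewer there is one more tool, called after "Request:" as a command line: name --pt "numbers of a row" for each row, then --argument value for the rest. jog_arm: Moves the arm, as the interface text tells. Its arguments: {"type":"object","properties":{"moves":{"type":"array","items":{"type":"array","items":{"type":"number"}}},"grip":{"type":"number"},"grip_force":{"type":"number"}},"required":["moves"]}

```bash
ls; mkdir -p pics
python3 - <<'E'
from station import ctrl
import cv2
for n in("side","top"):
    im=ctrl.get_image(n); cv2.imwrite(f"pics/{n}0.png",im[:,:,::-1]); print(n,ctrl.camera_params(n))
o=ctrl.get_obs(); print(o, ctrl.grip_depth)
E
```

```text
pics
side {'fx': 488.1291842561085, 'fy': 488.1291842561085, 'cx': 320.57143637041617, 'cy': 238.84697582192146, 'pose': array([[ 0.9662852 ,  0.16958828, -0.19373366,  0.35863491],
       [-0.25744428,  0.62492772, -0.73701275, -0.68767323],
       [-0.0039192 ,  0.76204013,  0.64751794,  0.48418981],
       [ 0.        ,  0.        ,  0.        ,  1.        ]])}
top {'fx': 567.6792159800117, 'fy': 567.6792159800117, 'cx': 314.9341537559432, 'cy': 231.57763025116088, 'pose': array([[ 0.00498653,  0.99127115, -0.13174457,  0.41038069],
       [-0.99956664,  0.00111876, -0.02941582, -0.23402025],
       [-0.02901166,  0.13183416,  0.99084715,  0.70602391],
       [ 0.        ,  0.        ,  0.        ,  1.        ]])}
{'t': 0.1, 'q': array([-1.44998479e+00,  5.33092535e-02,  1.61417920e+00, -2.25863465e-05,
        1.47600335e+00, -1.18975169e-01]), 'dq': array([ 0.00198784, -0.00098069, -0.00299304, -0.00245588, -0.00131376,
        0.00100748]), 'effort': array([ 3.57088447e-04, -3.94901562e+01, -3.71364212e+01, -1.29063028e-04,
        3.90363872e-03,  5.31376074e-06]), 'tool_pos': array([ 0.1483742 , -0.60654083,  0.2301611 ]), 'tool_rot': array([-0.25230841,  2.09611908, -2.09211333]), 'contact_force': array([-0.2032953 ,  0.46234405,  0.08845237]), 'wrist_torque': array([ 0.01268534,  0.0491567 , -0.07450083]), 'opening': 0.08537686418729548} 0.0187
```

View pics/top0.png

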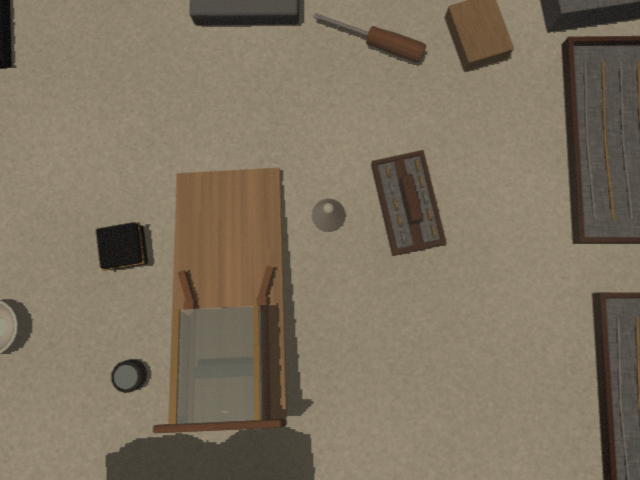

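View pics/side0.png

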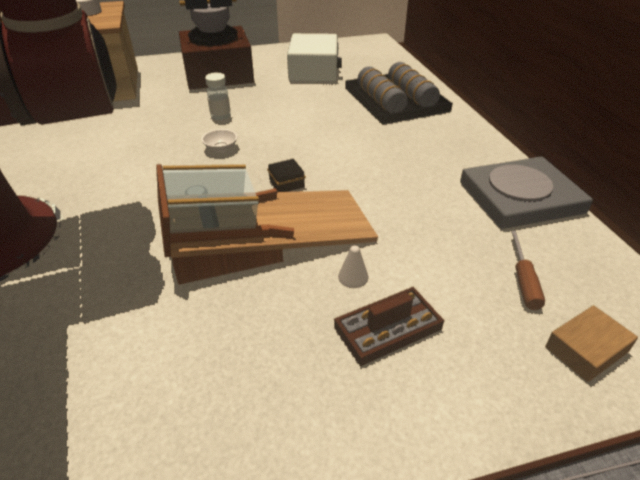

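The top view shows the tray, with corners near (373,161), (424,151), (444,243) and (394,254). The deck's low edge runs from (177,173) to (279,168), and the hood begins at about row 307. A faint stop line under the glass sits at about row 360. The slope rises toward the robot (-x). The side view agrees. Next I'll measure precisely.

```bash
cat > h.py <<'E'
import numpy as np, cv2
from station import ctrl
from scipy.spatial.transform import Rotation as R
def ray(n,p):
    c=ctrl.camera_params(n);T=c["pose"]
    d=T[:3,:3]@np.array([(p[0]-c["cx"])/c["fx"],-(p[1]-c["cy"])/c["fy"],-1.]);return T[:3,3],d
def onz(n,p,z):
    o,d=ray(n,p);return o+d*(z-o[2])/d[2]
def proj(n,X):
    c=ctrl.camera_params(n);T=c["pose"];q=T[:3,:3].T@(np.array(X)-T[:3,3])
    return np.array([c["cx"]+c["fx"]*q[0]/-q[2],c["cy"]-c["fy"]*q[1]/-q[2]])
E
python3 - <<'E'
from h import *
im=cv2.imread("pics/top0.png");hsv=cv2.cvtColor(im,cv2.COLOR_BGR2HSV);H,S,V=cv2.split(hsv)
def show(m,name,roi):
    x0,y0,x1,y1=roi;k=np.zeros_like(m);k[y0:y1,x0:x1]=m[y0:y1,x0:x1]
    k=cv2.morphologyEx(k,cv2.MORPH_CLOSE,np.ones((5,5)))
    cs,_=cv2.findContours(k,cv2.RETR_EXTERNAL,cv2.CHAIN_APPROX_NONE);c=max(cs,key=cv2.contourArea)
    r=cv2.minAreaRect(c);print(name,cv2.contourArea(c),r,cv2.boxPoints(r).round(1).tolist());return c
print("px",hsv[200,410],hsv[157,400],hsv[220,230],hsv[200,395],hsv[350,275],hsv[358,225],hsv[345,225],hsv[380,225])
t=show(((V<85)*255).astype(np.uint8),"tray",(355,135,460,270))
b=cv2.boxPoints(cv2.minAreaRect(t))
for z in(0.0,0.018):print(z,[onz("top",p,z).round(4).tolist() for p in b], onz("top",b.mean(0),z).round(4))
# bar
x=show((((S>90)&(V<110))*255).astype(np.uint8)&cv2.erode(cv2.fillPoly(np.zeros_like(V),[b.astype(int)],255),np.ones((19,19))),"bar",(355,135,460,270))
bb=cv2.boxPoints(cv2.minAreaRect(x));print([onz("top",p,.048).round(4).tolist() for p in bb],onz("top",bb.mean(0),.048))
d=show((((S>75)&(V>85)&(H<20))*255).astype(np.uint8),"deck",(150,150,300,300))
for r in (190,210,230,250):
    w=np.where((S[r,150:310]>75)&(H[r,150:310]<20)&(V[r,150:310]>85))[0]+150;print(r,w.min(),w.max())
for c in(190,210,230,250,270):
    w=np.where((S[150:300,c]>75)&(V[150:300,c]>85))[0]+150;print("c",c,w.min())
print("col225",V[300:430,225].tolist())
big=cv2.resize(np.hstack([im[150:430,150:300],]),None,fx=2,fy=2,interpolation=cv2.INTER_CUBIC)
tr=cv2.resize(im[140:265,360:460],None,fx=3,fy=3,interpolation=cv2.INTER_CUBIC)
o=np.zeros((560,620,3),np.uint8);o[:560,:300]=big;o[:375,310:610]=tr;cv2.imwrite("pics/crop1.png",o)
E
```

```text
px [ 11 120  70] [ 12 108  66] [ 14 122 132] [ 18 114 101] [ 14 101  68] [25 35 94] [ 21  49 110] [ 20  50 113]
tray 5165.5 ((408.1180114746094, 203.00161743164062), (98.31513214111328, 55.3129997253418), 76.75948333740234) [[369.8999938964844, 161.5], [423.79998779296875, 148.8000030517578], [446.29998779296875, 244.5], [392.5, 257.20001220703125]]
0.0 [[0.5943, -0.2826, 0.0], [0.6107, -0.3511, 0.0], [0.4882, -0.3765, 0.0], [0.4723, -0.3096, 0.0]] [ 0.5406 -0.3301  0.    ]
0.018 [[0.5896, -0.2814, 0.018], [0.6056, -0.3481, 0.018], [0.4862, -0.3729, 0.018], [0.4707, -0.3077, 0.018]] [ 0.5373 -0.3277  0.018 ]
bar 756.0 ((410.9578552246094, 201.67947387695312), (77.92107391357422, 14.380354881286621), 76.6512680053711) [[395.0, 165.39999389648438], [409.0, 162.10000610351562], [426.8999938964844, 237.89999389648438], [413.0, 241.1999969482422]]
[[0.5769, -0.3088, 0.048], [0.5809, -0.3254, 0.048], [0.4906, -0.3447, 0.048], [0.4867, -0.3284, 0.048]] [ 0.53335663 -0.32692204  0.048     ]
deck 13685.5 ((227.49996948242188, 232.99996948242188), (131.99996948242188, 110.99998474121094), 90.0) [[172.0, 167.0], [283.0, 167.0], [283.0, 299.0], [172.0, 299.0]]
190 176 280
210 175 280
230 175 281
250 174 281
c 190 172
c 210 171
c 230 170
c 250 169
c 270 168
col225 [133, 134, 132, 129, 133, 131, 128, 96, 109, 109, 110, 111, 108, 109, 106, 109, 108, 108, 110, 110, 111, 112, 110, 112, 111, 112, 113, 110, 111, 109, 113, 108, 108, 113, 106, 114, 110, 107, 109, 112, 111, 112, 107, 108, 110, 110, 114, 110, 112, 113, 110, 112, 114, 109, 110, 112, 112, 108, 94, 94, 92, 95, 93, 93, 95, 97, 98, 101, 100, 101, 100, 101, 101, 100, 100, 99, 97, 108, 113, 110, 113, 112, 114, 112, 113, 114, 116, 115, 113, 113, 112, 113, 118, 113, 111, 116, 115, 113, 111, 115, 114, 114, 114, 113, 112, 116, 114, 116, 118, 116, 118, 136, 138, 122, 114, 117, 116, 114, 115, 118, 115, 100, 78, 89, 92, 93, 95, 90, 90, 91]
```

View pics/crop1.png

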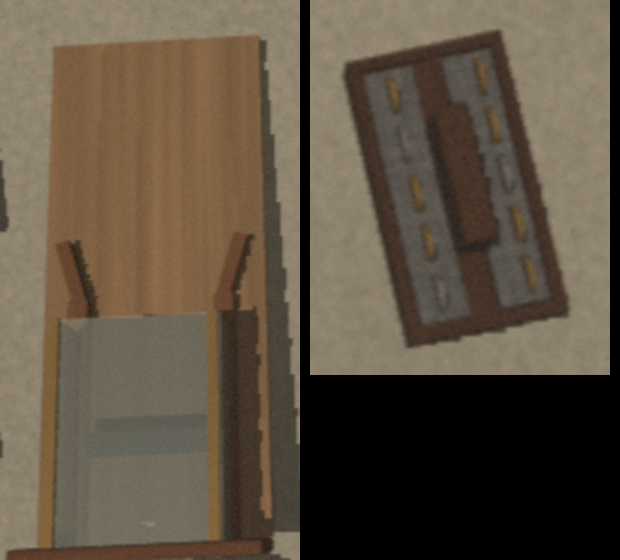

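The crop shows the deck corners at full-image (176.5,173) and (279.5,168). The rail tips are at about (183,271) and (271,267). The tray's bar top is centred near (412.3,198), and the dark stop band spans rows 358–377 under the glass.

```bash
cat >> h.py <<'E'
def fitline(P):
    vx,vy,x,y=cv2.fitLine(np.float32(P),cv2.DIST_HUBER,0,.01,.01).ravel();return np.array([vx,vy]),np.array([x,y])
E
python3 - <<'E'
from h import *
im=cv2.imread("pics/top0.png");H,S,V=[a.astype(int) for a in cv2.split(cv2.cvtColor(im,cv2.COLOR_BGR2HSV))]
m=(S>85)&(H<20)&(V>85)
L=[];Rr=[];E=[]
for r in range(180,262):
    w=np.where(m[r,165:290])[0]+165;L.append((w.min()-.5,r));Rr.append((w.max()+.5,r))
for c in range(182,276):
    w=np.where(m[155:200,c])[0]+155;E.append((c,w.min()-.5))
def inter(a,b):
    t=np.linalg.solve(np.c_[a[0],-b[0]],b[1]-a[1]);return a[1]+a[0]*t[0]
fl,fr,fe=map(fitline,(L,Rr,E))
cl,cr=inter(fl,fe),inter(fr,fe)
A,B=onz("top",cl,.012),onz("top",cr,.012);print("corners",cl,cr,A,B,"width",np.linalg.norm(A-B))
print("edge-based yaw of up-slope",)
y=(A-B)[:2]; y=-y/np.linalg.norm(y)  # candidate left
# upslope is toward -x; left = z x up
u=np.array([-1.,0]);
lat=(B-A)[:2]/np.linalg.norm((B-A)[:2]) # pointing -y : left of -x direction is -y
u=np.array([lat[1],-lat[0]]) # x = y rotated -90
print("u",u,"yaw",np.degrees(np.arctan2(u[1],u[0])))
O=(A+B)[:2]/2;print("O",O)
n=np.array([-np.sin(np.radians(10))*u[0],-np.sin(np.radians(10))*u[1],np.cos(np.radians(10))])
P0=np.array([*O,.012])
def ond(nm,p,h=0):
    o,d=ray(nm,p);return o+d*(np.dot(P0+h*n-o,n)/np.dot(d,n))
def loc(X):
    X=X-P0;s=np.array([u[0]*np.cos(np.radians(10)),u[1]*np.cos(np.radians(10)),np.sin(np.radians(10))]);return (np.array([X@s,X[:2]@lat,X@n])*1000).round(1)
for nme,f in(("L",fl),("R",fr)):
    q=[]
    for r in(185,225,260):
        p=f[1]+f[0]*(r-f[1][1])/f[0][1];q.append(ond("top",p));print(nme,loc(q[-1]))
    v=(q[2]-q[0])[:2];print("side yaw",np.degrees(np.arctan2(v[1],v[0])))
pts={"tipL_o":(179,271),"tipL_i":(187,270.5),"tipR_i":(267.5,267),"tipR_o":(275,268)}
for k,p in pts.items():print(k,loc(ond("top",p,.014)))
for k,p in {"hoodfrontL":(180,309),"hoodfrontR":(256,307),"hoodbackL":(176,424),"hoodbackR":(256,420)}.items():print(k,loc(ond("top",p,.060)))
for k,p in {"stop_top_far":(225,357.5),"stop_a":(225,366.5),"stop_b":(225,376.5)}.items():print(k,loc(ond("top",p,.020)),loc(ond("top",p,0)))
print("side cam: corners", proj("side",A),proj("side",B))
print("tray c",onz("top",(408.4,202.9),.018),"bar",onz("top",(412.3,198),.048))
c=np.array([onz("top",p,.018) for p in((372,161),(423.3,150.3),(445.7,244),(393,255.7))]);print(c.round(4))
t=onz("top",(408.4,202.9),.018);t[2]=.048;print("side bar proj",proj("side",t),"tray top c",proj("side",[t[0],t[1],.018]))
E
```

```text
corners [176.31389 172.82912] [279.59308 166.91434] [ 0.5771495  -0.03827708  0.012     ] [ 0.58448663 -0.16862998  0.012     ] width 0.13055922260215838
edge-based yaw of up-slope
u [-0.99841966 -0.05619772] yaw -176.77841048120737
O [ 0.58081806 -0.10345353]
L [ 16.5 -65.3   0. ]
L [ 69.3 -65.4   0. ]
L [113.6 -65.5   0. ]
side yaw -176.8890784978962
R [24.5 65.2  0. ]
R [76.9 65.   0. ]
R [120.8  64.8  -0. ]
side yaw -177.01224278043398
tipL_o [131.1 -54.5  14. ]
tipL_i [131.1 -45.1  14. ]
tipR_i [132.  49.  14.]
tipR_o [133.7  57.7  14. ]
hoodfrontL [184.5 -39.7  60. ]
hoodfrontR [186.6  41.2  60. ]
hoodbackL [300.  -40.6  60. ]
hoodbackR [299.8  39.6  60. ]
stop_top_far [233.4   0.8  20. ] [231.4  -3.    0. ]
stop_a [243.    0.8  20. ] [241.4  -3.    0. ]
stop_b [253.7   0.9  20. ] [252.3  -2.9   0. ]
side cam: corners [347.62301262 189.80628052] [378.22496181 236.95410372]
tray c [ 0.53744501 -0.32801084  0.018     ] bar [ 0.53774135 -0.32856501  0.048     ]
[[ 0.5902 -0.2839  0.018 ]
 [ 0.6037 -0.3475  0.018 ]
 [ 0.4869 -0.3722  0.018 ]
 [ 0.4725 -0.3084  0.018 ]]
side bar proj [389.24149376 303.66755938] tray top c [387.11949327 320.12420251]
```

The geometry agrees with the given sizes: deck width 130.6 mm, rail tips at 131 mm, hood from 185 to 300 mm. The tray centre is (0.5375,-0.328) with yaw 12.0°, and the stop face is about 232 mm up. Next I'll work out the tool deltas.

```bash
cat >> h.py <<'E'
YAW=np.radians(-176.9);O=np.array([.581,-.1035,.012]);a=np.radians(10)
u=np.array([np.cos(YAW),np.sin(YAW),0]);l=np.array([-u[1],u[0],0]);s=u*np.cos(a)+np.array([0,0,np.sin(a)]);n=np.cross(s,l)
def down(zdir,down=(0,0,-1)):  # tool rot with y=down, z=zdir
    y=np.array(down,float);z=np.array(zdir,float);return np.c_[np.cross(y,z),y,z]
def cmd(pos,Rt):
    o=ctrl.get_obs();R0=R.from_rotvec(o["tool_rot"]).as_matrix()
    print("rot (tool frame)",R.from_matrix(R0.T@Rt).as_rotvec().round(4)," shift mm in NEW axes",(Rt.T@(np.array(pos)-o["tool_pos"])*1000).round(1),"in OLD",(R0.T@(np.array(pos)-o["tool_pos"])*1000).round(1))
    print("t",o["t"],"tcp",o["tool_pos"].round(4),"F",o["contact_force"].round(2),"open",o["opening"].round(4))
E
python3 - <<'E'
from h import *
o=ctrl.get_obs();print(R.from_rotvec(o["tool_rot"]).as_matrix().round(3))
for sg in(1,-1):
    th=np.radians(102);z=sg*np.array([np.cos(th),np.sin(th),0])
    cmd([.5375,-.328,.0213+.06],down(z))
E
```

```text
[[-0.971 -0.     0.237]
 [-0.237  0.002 -0.971]
 [-0.    -1.    -0.002]]
rot (tool frame) [-3.0000e-04 -3.1112e+00 -2.9000e-03]  shift mm in NEW axes [438.5 148.9 191.6] in OLD [-444.1  149.3 -177.9]Traceback (most recent call last):
  File "<stdin>", line 5, in <module>
  File "h.py", line 21, in cmd
    print("t",o["t"],"tcp",o["tool_pos"].round(4),"F",o["contact_force"].round(2),"open",o["opening"].round(4))
                                                                                         ^^^^^^^^^^^^^^^^^^
AttributeError: 'float' object has no attribute 'round'
```

Request:
jog_arm --pt "0 0 0 0 0.03 0" --pt "-44 8 -19 0 0 0" --pt "-44 8 -19 0 0 0" --pt "-44 8 -19 0 0 0" --pt "-44 8 -19 0 0 0" --pt "-44 8 -19 0 0 0" --pt "-44 8 -19 0 0 0" --pt "-44 8 -19 0 0 0" --pt "-44 8 -19 0 0 0" --pt "-44 8 -19 0 0 0" --pt "-44 8 -19 0 0 0" --pt "0 0 0 0 0 0" --grip 40 --grip_force 40

```text
t: 1.3
tool_pos: [0.5419, -0.3252, 0.1491]
tool_rot: [-0.229, 2.111, -2.104]
contact_force: [-0.5, -0.6, 0.6]
opening: 0.04
```

```bash
sed -i 's/o\["opening"\].round(4)/round(o["opening"],4)/' h.py
python3 - <<'E'
from h import *
th=np.radians(-78);z=np.array([np.cos(th),np.sin(th),0])
cmd([.5375,-.328,.0213],down(z))
cv2.imwrite("pics/t2.png",ctrl.get_image("top")[:,:,::-1]); im=ctrl.get_image("side")[:,:,::-1];cv2.imwrite("pics/s2.png",im[150:400,250:500])
E
```

```text
rot (tool frame) [0.0035 0.0064 0.0006]  shift mm in NEW axes [  4.9 127.8   1.9] in OLD [  4.9 127.8   2.3]
t 1.3 tcp [ 0.5419 -0.3252  0.1491] F [-0.48 -0.64  0.62] open 0.04
```

View pics/s2.png

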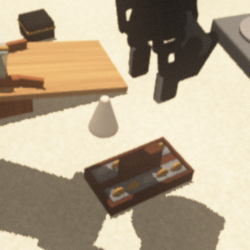

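The side view shows the fingers open above the tray and clear of the cone. I'll descend slowly and close.

Request:
jog_arm --pt "5 10 2 0 0.006 0" --pt "0 30 0 0 0 0" --pt "0 30 0 0 0 0" --pt "0 25 0 0 0 0" --pt "0 15 0 0 0 0" --pt "0 10 0 0 0 0" --pt "0 7 0 0 0 0" --pt "0 0 0 0 0 0" --pt "0 0 0 0 0 0"

```text
t: 2.3
tool_pos: [0.5354, -0.3333, 0.0254]
tool_rot: [-0.215, 2.112, -2.115]
contact_force: [0.0, 0.8, -0.4]
opening: 0.0399
```

Request:
jog_arm --pt "0 0 0 0 0 0" --pt "0 0 0 0 0 0" --pt "0 0 0 0 0 0" --pt "0 0 0 0 0 0" --pt "0 0 0 0 0 0" --pt "0 0 0 0 0 0" --grip 0 --grip_force 50

```text
t: 2.9
tool_pos: [0.5356, -0.333, 0.0256]
tool_rot: [-0.215, 2.112, -2.115]
contact_force: [0.6, 2.4, 6.0]
opening: 0.0128
```

Request:
jog_arm --pt "0 -10 0 0 0 0" --pt "0 -20 0 0 0 0" --pt "0 -30 0 0 0 0" --pt "0 -30 0 0 0 0" --pt "0 -20 0 0 0 0" --pt "0 0 0 0 0 0" --pt "0 0 0 0 0 0" --pt "0 0 0 0 0 0"

```text
t: 3.7
tool_pos: [0.5334, -0.3316, 0.1316]
tool_rot: [-0.22, 2.119, -2.112]
contact_force: [0.2, 0.5, -3.3]
opening: 0.0129
```

Run:
```python
from h import *
print(R.from_rotvec(ctrl.get_obs()["tool_rot"]).as_matrix().round(4))
Rt=down(l,-n) ; print(l,n)
cmd(O+.075*s+.15*n,Rt)
im=ctrl.get_image("side")[:,:,::-1];cv2.imwrite("pics/s3.png",im[100:400,200:500])
```

```text
[[-0.9793 -0.0034  0.2023]
 [-0.2024  0.0026 -0.9793]
 [ 0.0028 -1.     -0.0032]]
[ 0.05407881 -0.99853667  0.        ] [0.17339407 0.00939069 0.98480775]
rot (tool frame) [-0.0101  0.1495 -0.1712]  shift mm in NEW axes [  -4.7  -42.6 -225.2] in OLD [ -45.3  -40.5 -221.1]
t 3.7 tcp [ 0.5334 -0.3316  0.1316] F [ 0.17  0.55 -3.33] open 0.0129
```

View pics/s3.png

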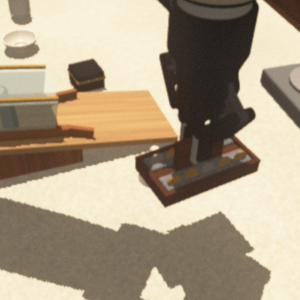

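The tray is lifted level and firmly held, at about 0.34 kg. I'll rotate to match the slope and yaw, then move above the deck.

Request:
jog_arm --pt "0 0 0 -0.005 0.05 -0.057" --pt "0 0 0 -0.005 0.05 -0.057" --pt "0 0 0 0 0.05 -0.057" --pt "-1 0 -20 0 0 0" --pt "-1 0 -35 0 0 0" --pt "-2 0 -40 0 0 0" --pt "-2 0 -40 0 0 0" --pt "-2 0 -40 0 0 0" --pt "-2 0 -35 0 0 0" --pt "-1 0 -15 0 0 0" --pt "0 0 0 0 0 0" --pt "0 0 0 0 0 0"

```text
t: 4.95
tool_pos: [0.5331, -0.1075, 0.1313]
tool_rot: [0.244, -2.147, 2.164]
contact_force: [-1.0, -0.6, -2.5]
opening: 0.0128
```

Run:
```python
from h import *
Rt=down(l,-n)
cmd(O+.069*s+.026*n,Rt)
im=ctrl.get_image("top")[:,:,::-1];cv2.imwrite("pics/t4.png",im[120:440,120:440])
```

```text
rot (tool frame) [-0.0033 -0.     -0.0027]  shift mm in NEW axes [ 1.  83.2 -1.5] in OLD [ 1.2 83.2 -1.7]
t 4.95 tcp [ 0.5331 -0.1075  0.1313] F [-1.01 -0.62 -2.51] open 0.0128
```

View pics/t4.png

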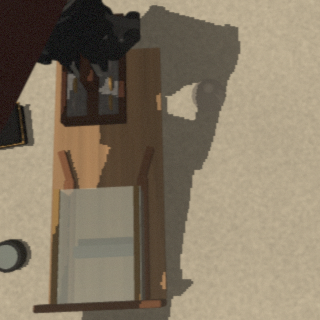

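The top view shows the held tray above the deck, square to the rails: near end at crop (63–126,124), rail tips at about (65,152) and (150,150). I'll lower most of the way and check for drift.

Request:
jog_arm --pt "1 15 -2 0 0 0" --pt "0 25 0 0 0 0" --pt "0 20 0 0 0 0" --pt "0 10 0 0 0 0" --pt "0 5 0 0 0 0" --pt "0 0 0 0 0 0" --pt "0 0 0 0 0 0" --pt "0 0 0 0 0 0"

```text
t: 5.8
tool_pos: [0.5206, -0.1067, 0.0593]
tool_rot: [0.241, -2.148, 2.166]
contact_force: [0.4, 0.6, -2.5]
opening: 0.0129
```

Run:
```python
from h import *
Rt=down(l,-n)
cmd(O+.069*s+.026*n,Rt)
```

```text
rot (tool frame) [-0.0036 -0.0008 -0.0054]  shift mm in NEW axes [ 1.2 10.1  0.1] in OLD [ 1.3 10.   0. ]
t 5.8 tcp [ 0.5206 -0.1067  0.0593] F [ 0.35  0.59 -2.52] open 0.0129
```

Request:
jog_arm --pt "0 3 0 0 0 0" --pt "0 3 0 0 0 0" --pt "0 1 0 0 0 0" --pt "0 0 0 0 0 0" --pt "0 0 0 0 0 0"

```text
t: 6.3
tool_pos: [0.5183, -0.1064, 0.0511]
tool_rot: [0.243, -2.148, 2.164]
contact_force: [-0.1, -0.2, -3.0]
opening: 0.0127
```

Request:
jog_arm --pt "0 1 0 0 0 0" --pt "0 1 0 0 0 0" --pt "0 0.5 0 0 0 0" --pt "0 0 0 0 0 0" --pt "0 0 0 0 0 0"

```text
t: 6.8
tool_pos: [0.5182, -0.1065, 0.0493]
tool_rot: [0.243, -2.148, 2.164]
contact_force: [-0.5, 1.3, 1.7]
opening: 0.0129
```

It's in contact: the force changed from -3 N to +1.7 N. I'll release with a small opening and then retreat along the deck normal.

Request:
jog_arm --pt "0 0 0 0 0 0" --pt "0 0 0 0 0 0" --pt "0 0 0 0 0 0" --pt "0 0 0 0 0 0" --pt "0 0 0 0 0 0" --grip 34

```text
t: 7.3
tool_pos: [0.518, -0.1064, 0.0487]
tool_rot: [0.243, -2.148, 2.164]
contact_force: [0.2, -0.6, -0.1]
opening: 0.0342
```

Request:
jog_arm --pt "0 -15 0 0 0 0" --pt "0 -25 0 0 0 0" --pt "0 -30 0 0 0 0" --pt "0 -20 0 0 0 0" --pt "-30 0 0 0 0 0" --pt "-40 0 0 0 0 0" --pt "-40 0 0 0 0 0" --pt "0 0 0 0 0 0" --pt "0 0 0 0 0 0" --grip 34

```text
t: 8.2
tool_pos: [0.6419, -0.0994, 0.1187]
tool_rot: [0.244, -2.148, 2.164]
contact_force: [0.4, 0.6, 0.1]
opening: 0.0339
```

Run:
```python
from h import *
Rt=down(l,-n)
cmd(O-.02*s+.06*n,Rt)
im=ctrl.get_image("top")[:,:,::-1];cv2.imwrite("pics/t5.png",cv2.resize(im[130:430,140:300],None,fx=2,fy=2))
cv2.imwrite("pics/t5f.png",im)
```

```text
rot (tool frame) [-0.0028 -0.0001 -0.0024]  shift mm in NEW axes [21.6 55.6  0.8] in OLD [21.7 55.6  0.6]
t 8.2 tcp [ 0.6419 -0.0994  0.1187] F [0.37 0.57 0.12] open 0.0339
```

View pics/t5.png

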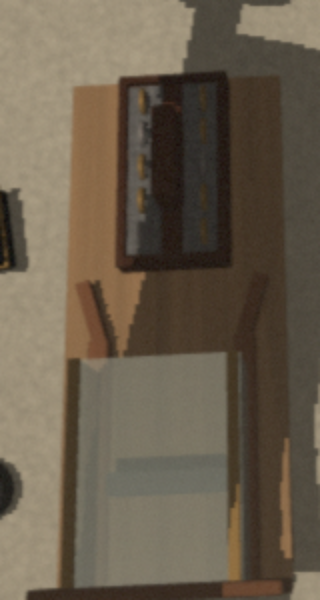

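The tray lies square on the deck and is let go. Its corners in the crop are (120,78), (227,72), (231,264) and (117,270).

Run:
```python
from h import *
P=[]
for p in((120,78),(227,72),(231,266),(117,270)):
    q=(140+p[0]/2,130+p[1]/2);o,d=ray("top",q);b=O+.018*n
    X=o+d*((b-o)@n)/(d@n)-O;P.append([X@s*1e3,X@l*1e3])
P=np.array(P);print(P.round(1),P.mean(0))
print(np.degrees(np.arctan2(*(P[3]+P[2]-P[0]-P[1])[::-1])), np.degrees(np.arctan2(*(P[1]-P[0])[::-1])))
cmd(O-.025*s+.012*n,down(l,-n))
```

```text
[[  5.1 -31. ]
 [  5.   34.8]
 [127.6  35.9]
 [126.5 -30.6]] [66.06481047  2.26530312]
0.3504740244357167 90.04925955013086
rot (tool frame) [-0.003  -0.0005 -0.0031]  shift mm in NEW axes [ 16.1 104.1   0.7] in OLD [ 16.4 104.1   0.4]
t 8.25 tcp [ 0.6415 -0.0996  0.1192] F [-0.92  0.31 -0.5 ] open 0.0341
```

Request:
jog_arm --pt "12 10 2 -0.003 0 -0.003" --pt "0 25 0 0 0 0" --pt "0 30 0 0 0 0" --pt "0 20 0 0 0 0" --pt "0 15 0 0 0 0" --pt "0 6 0 0 0 0" --pt "0 0 0 0 0 0" --pt "0 0 0 0 0 0" --pt "0 0 0 0 0 0" --grip 0

```text
t: 9.15
tool_pos: [0.6127, -0.1035, 0.0179]
tool_rot: [0.243, -2.15, 2.161]
contact_force: [0.9, -0.0, -0.0]
opening: 0.0003
```

```bash
cat >> h.py <<'E'
def st():
    o=ctrl.get_obs();X=o["tool_pos"]-O;print("s,l,n mm",(np.array([X@s,X@l,X@n])*1e3).round(1),"Fs",round(o["contact_force"]@s,2),"t",o["t"])
E
python3 - <<'E'
from h import *
st();cmd(O-.025*s+.008*n+.0013*l,down(l,-n))
im=ctrl.get_image("side")[:,:,::-1];cv2.imwrite("pics/s6.png",cv2.resize(im[120:320,150:450],None,fx=2,fy=2))
E
```

```text
s,l,n mm [-30.2   1.7  11.3] Fs -0.88 t 9.15
rot (tool frame) [-0.0006 -0.0007 -0.0028]  shift mm in NEW axes [ 5.2  3.3 -0.4] in OLD [ 5.2  3.3 -0.4]
t 9.15 tcp [ 0.6127 -0.1035  0.0179] F [ 0.89 -0.01 -0.03] open 0.0003
```

View pics/s6.png

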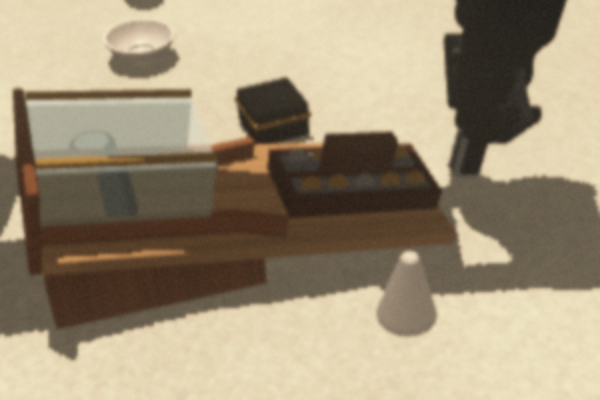

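Closed fingers stand just behind the tray's lower end. I'll start the push.

Request:
jog_arm --pt "0 3 0 0 0 0" --pt "8 0 0 0 0 0" --pt "8 0 0 0 0 0" --pt "5 0 0 0 0 0" --pt "5 0 0 0 0 0" --pt "5 0 0 0 0 0" --pt "5 0 0 0 0 0" --pt "5 0 0 0 0 0" --pt "5 0 0 0 0 0"

```text
t: 10.1
tool_pos: [0.5654, -0.1057, 0.0214]
tool_rot: [0.246, -2.149, 2.159]
contact_force: [2.6, -0.0, -0.4]
opening: -0.0003
```

```bash
python3 -c "
from h import *
st()"
```

```text
s,l,n mm [17.1  1.3  6.5] Fs -2.58 t 10.1
```

Request:
jog_arm --pt "6 0 0 0 0 0" --pt "6 0 0 0 0 0" --pt "6 0 0 0 0 0" --pt "6 0 0 0 0 0" --pt "5 0 0 0 0 0" --pt "5 0 0 0 0 0" --pt "5 0 0 0 0 0" --pt "5 0 0 0 0 0" --pt "4 0 0 0 0 0" --pt "4 0 0 0 0 0" --pt "0 0 0 0 0 0"

```text
t: 11.2
tool_pos: [0.5139, -0.1084, 0.0304]
tool_rot: [0.247, -2.149, 2.158]
contact_force: [-0.8, 0.0, -0.7]
opening: -0.0
```

```bash
python3 -c "
from h import *
st()
im=ctrl.get_image('top')[:,:,::-1];cv2.imwrite('pics/t7.png',cv2.resize(im[130:430,140:300],None,fx=2,fy=2))"
```

```text
s,l,n mm [69.4  1.3  6.4] Fs 0.62 t 11.2
```

View pics/t7.png

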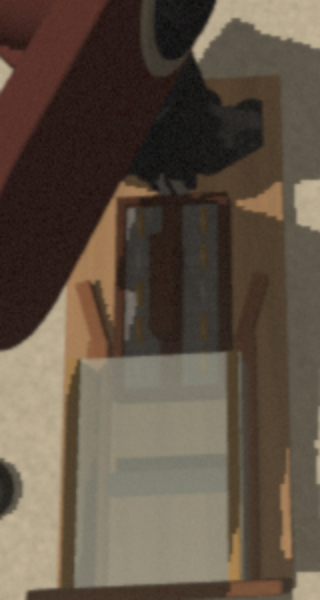

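The tray is between the rails and entering the hood straight. Its front is at about crop row 398 and the stop at about row 455, so roughly 30 mm remain.

Request:
jog_arm --pt "3 0 0 0 0 0" --pt "4 0 0 0 0 0" --pt "4 0 0 0 0 0" --pt "4 0 0 0 0 0" --pt "3 0 0 0 0 0" --pt "2 0 0 0 0 0" --pt "1 0 0 0 0 0" --pt "1 0 0 0 0 0"

```text
t: 12.05
tool_pos: [0.4929, -0.1095, 0.0341]
tool_rot: [0.246, -2.149, 2.159]
contact_force: [1.7, 0.8, -1.5]
opening: -0.0001
```

Request:
jog_arm --pt "1 0 0 0 0 0" --pt "1 0 0 0 0 0" --pt "1 0 0 0 0 0"

```text
t: 12.35
tool_pos: [0.49, -0.1097, 0.0346]
tool_rot: [0.246, -2.149, 2.159]
contact_force: [1.5, 0.3, -0.8]
opening: -0.0
```

Request:
jog_arm --pt "0.7 0 0 0 0 0" --pt "0.7 0 0 0 0 0" --pt "0.6 0 0 0 0 0"

```text
t: 12.65
tool_pos: [0.488, -0.1098, 0.035]
tool_rot: [0.246, -2.149, 2.159]
contact_force: [2.1, 0.4, -1.5]
opening: -0.0002
```

Request:
jog_arm --pt "0.5 0 0 0 0 0" --pt "0.5 0 0 0 0 0" --pt "0.5 0 0 0 0 0"

```text
t: 12.95
tool_pos: [0.4865, -0.1099, 0.0353]
tool_rot: [0.246, -2.149, 2.159]
contact_force: [1.2, 0.8, -1.1]
opening: -0.0001
```

Request:
jog_arm --pt "0.5 0 0 0 0 0" --pt "0.5 0 0 0 0 0" --pt "0.5 0 0 0 0 0"

```text
t: 13.25
tool_pos: [0.485, -0.1099, 0.0355]
tool_rot: [0.246, -2.149, 2.159]
contact_force: [1.7, 0.1, -0.9]
opening: -0.0
```

Request:
jog_arm --pt "0.5 0 0 0 0 0" --pt "0.5 0 0 0 0 0"

```text
t: 13.45
tool_pos: [0.484, -0.11, 0.0357]
tool_rot: [0.246, -2.149, 2.159]
contact_force: [1.7, -0.6, -0.8]
opening: -0.0
```

Request:
jog_arm --pt "0.5 0 0 0 0 0" --pt "0.5 0 0 0 0 0"

```text
t: 13.65
tool_pos: [0.4831, -0.1101, 0.0359]
tool_rot: [0.246, -2.149, 2.159]
contact_force: [1.8, -0.1, -0.9]
opening: 0.0004
```

Request:
jog_arm --pt "0.5 0 0 0 0 0" --pt "0.5 0 0 0 0 0"

```text
t: 13.85
tool_pos: [0.4823, -0.1101, 0.036]
tool_rot: [0.245, -2.15, 2.159]
contact_force: [2.5, 0.3, -1.6]
opening: 0.0002
```

Request:
jog_arm --pt "0.5 0 0 0 0 0" --pt "0.5 0 0 0 0 0"

```text
t: 14.05
tool_pos: [0.4818, -0.1102, 0.0364]
tool_rot: [0.244, -2.15, 2.16]
contact_force: [4.4, 1.1, -1.9]
opening: 0.0
```

```bash
python3 -c "
from h import *
for i in range(3): ctrl.get_image('top'); st()"
```

```text
s,l,n mm [102.2   1.3   6.8] Fs -4.23 t 14.1
s,l,n mm [102.2   1.3   6.8] Fs -5.34 t 14.15
s,l,n mm [102.2   1.3   6.8] Fs -4.41 t 14.2
```

The stop is reached: force rose from 1.9 to about 4.6 N. A little more, to get past 2 N with margin.

Request:
jog_arm --pt "0.5 0 0 0 0 0" --pt "0.4 0 0 0 0 0" --pt "0 0 0 0 0 0" --pt "0 0 0 0 0 0"

```text
t: 14.6
tool_pos: [0.4813, -0.1103, 0.0367]
tool_rot: [0.243, -2.15, 2.161]
contact_force: [5.4, 0.7, -2.7]
opening: -0.0005
```

```bash
python3 -c "
from h import *
for i in range(3): ctrl.get_image('top'); st()"
```

```text
s,l,n mm [102.7   1.4   7. ] Fs -6.96 t 14.65
s,l,n mm [102.7   1.4   7. ] Fs -6.36 t 14.7
s,l,n mm [102.7   1.4   7. ] Fs -6.34 t 14.75
```

The force is steady at 6.5 N, against about 2 N of sliding, so the stop sees about 4.5 N. I'll back away gently.

Request:
jog_arm --pt "-0.5 0 0 0 0 0" --pt "-0.5 0 0 0 0 0" --pt "-1 0 0 0 0 0" --pt "-2 0 0 0 0 0" --pt "-10 0 0 0 0 0" --pt "-20 0 0 0 0 0" --pt "-20 -20 0 0 0 0" --pt "0 -40 0 0 0 0" --pt "-10 -45 0 0 0 0" --pt "-40 -20 0 0 0 0" --pt "-40 0 0 0 0 0" --pt "0 0 0 0 0 0"

```text
t: 15.95
tool_pos: [0.6465, -0.1012, 0.1326]
tool_rot: [0.248, -2.149, 2.159]
contact_force: [-2.0, -0.0, -0.3]
opening: -0.0001
```

Request:
jog_arm --pt "0 0 40 0 0 0" --pt "0 0 40 0 0 0" --pt "0 0 40 0 0 0" --pt "0 0 40 0 0 0" --pt "0 0 20 0 0 0" --pt "0 0 0 0 0 0" --pt "0 0 0 0 0 0" --pt "0 0 0 0 0 0"

```text
t: 16.75
tool_pos: [0.6531, -0.2796, 0.1342]
tool_rot: [0.248, -2.15, 2.158]
contact_force: [0.5, -0.1, 0.2]
opening: 0.0
```

```bash
python3 -c "
from h import *
st()
im=ctrl.get_image('top')[:,:,::-1];cv2.imwrite('pics/t8.png',cv2.resize(im[230:430,140:300],None,fx=3,fy=3,interpolation=cv2.INTER_CUBIC))"
```

```text
s,l,n mm [-40.3 179.7 131.2] Fs -0.48 t 16.75
```

View pics/t8.png

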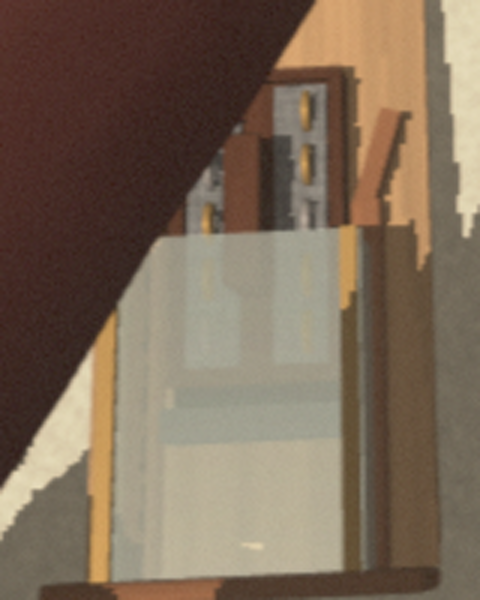

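The tray's front edge (about (165,388) to (340,380)) meets the stop band and runs parallel to it. I'll run one numeric check on squareness and gap before handing in.

Run:
```python
from h import *
im=ctrl.get_image("top")[:,:,::-1];V=cv2.GaussianBlur(cv2.cvtColor(im,cv2.COLOR_BGR2GRAY),(3,3),0).astype(float)
def loc(q,h):
    o,d=ray("top",q);b=O+h*n;X=o+d*((b-o)@n)/(d@n)-O;return np.array([X@s,X@l])*1e3
rear=[]
for c in range(234,253):
    g=np.diff(V[246:262,c]);rear.append(loc((c,246+g.argmin()+.5),.018))
rt=[]
for r in range(258,300):
    g=np.diff(V[r,246:264]);rt.append(loc((246+g.argmax()+.5,r),.018))
for k,P in(("rear",rear),("right",rt)):
    v,p=fitline(P);print(k,v,p,np.degrees(np.arctan2(v[1],v[0])))
print(V[350:362,225],V[350:362,240]);st()
```

```text
rear [ 0.02086281 -0.9997823 ] [113.41314  22.32314] -88.80456
right [ 0.999058   -0.04339526] [138.401     39.088314] -2.487146
[153. 154. 153. 153. 153. 154. 153. 152. 150. 149. 149. 150.] [161. 157. 154. 152. 152. 153. 152. 150. 149. 148. 148. 149.]
s,l,n mm [-40.4 179.8 131.5] Fs 0.75 t 16.85
```

```bash
python3 -c "
from station import ctrl
print(ctrl.finish_job())"
```

```text
the job is handed in; nothing more can be done
None
```

The tray is up the slope and resting against the rubber stop, and I handed the job in at about 17 s on the robot's clock. The hand-in gave no verdict.

- **Placing:** I lifted the tray level by its grip (it weighed roughly 0.34 kg). I tilted it to the 10° slope, set it on the lower deck centred 66 mm up, and let it go. It was square to the rails to within about 0.4°.
- **Pushing:** I pushed it up with closed fingers. Sliding took about 2 N, and contact with the stop showed as a rise to 6.5 N. That puts about 4.5 N on the rubber, well under the 16 N limit. I then backed the arm well clear.
- **Last checks:** The top picture showed the tray's front edge against the stop and parallel to it by eye. The rear edge measured 113.4 mm up, which puts the front at about 233.4 mm; I had estimated the stop face at about 232 mm.
- **Disagreement:** The tray's rear edge gave 1.2° of skew and its right side 2.5°. The right-side figure is less reliable because of shadow and the rail beside it. Both are under the 4° limit.
- **Not confirmed:** I did not measure the remaining gap to the rubber face directly through the glass.

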